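Clamp the disk drive with the clutch thumbscrew

ROBOT

A 7-joint arm with a two-finger parallel gripper is mounted at the origin on the work surface. World frame = base frame: x ahead of the robot, y to its left, z up, the work surface at z = 0. Lengths are in mm, angles in rad, forces in N, time in s.
With the tool pointing down it reaches from about 350 to 900 mm from the base axis. Payload 19.9 kg.
Tool frame: the origin (TCP) lies at the very end of the fingers, on their centre line; the grasp point (between the pads) lies 19 mm behind it; z points along the fingers, y is the direction in which the jaws open and shut (so a half turn about z gives the same grasp; the last joint's range is limited). The gripper opens to 94 mm and grips with 3 to 60 N. Pads are 16 mm wide; open, the fingers measure 119 mm over their backs; the gripper's body (75 mm by 177 mm) begins 78 mm behind the grasp point.
Start: joints at [1.147, 0.417, -0.01, 1.614, 0.005, 1.111, -0.053], TCP at [232.861, -579.978, 205.425] pointing down, gripper open.
Joint ranges: [-2.81, 2.81], [-0.39, 2.02], [-1.27, 1.25], [0.06, 2.57], [-1.19, 4.33], [0.19, 2], [-2.82, 2.82]. Speed limits (rad/s): [1.89, 1.89, 2.39, 2.39, 3.01, 3.01, 3.01].

INTERFACE

Orientations are given as a unit quaternion [w, x, y, z].
In Python, from station import readout, get_image, env, models gives the robot as it stands.
- The arm moves only by the tool send_rows, never from a script. Its argument "deltas" is one flat list of numbers, 4 for each row, row after row: the shift along the world's x, y, z in cm, then the turn about the world's z in degrees. A call has 1 to 10 rows; each row is the pose to reach, as a shift and turn from the pose commanded when the call began; what a row does not reach only later rows make up. A row lasts 1/10 s, in which the tool goes at most 50 mm and 8.59 degrees, less where a joint would pass 70% of its speed; a pose out of reach is approached as far as the arm can. A call with a gripper value outside its range is refused whole. "hand" is the finger opening in cm, from 0 to 9.4, set as the call begins (left out, the last holds). The fingers move at their own pace and stop on an object; "grip_force" is the grip in N (left out, the last holds). Time passes only in rows, so rows that repeat a pose let the fingers close. It gives the time, the measured TCP pose, the force and the opening at its end, in the units of the state.
- readout.sense(): the state, without advancing time (a new reading comes with each control period).
- get_image(name): name is "side" or "top"; returns a dict with "frame" (400x640x3 uint8, red, green, blue), "depth" (400x640 float32, mm along the optical axis (not along the pixel's ray), 0 where there is no reading), "intrinsics" (3x3 intrinsics, pixels), "k1" (the pictures are not rectified: a ray, as slopes to the right and down, at radius r is drawn at 1 + k1 r^2 times it, then the intrinsics apply), "R" (3x3) and "t" (3): a world point X has camera coordinates R X + t. Camera axes: x right, y down, z forward; pixel columns grow to the right and rows downward; lengths in mm; the calibration is good to about 2 mm. A picture is of the moment at which its call begins.
- env.job_done(): hands the job in, once; it reports no verdict.
Trained networks look in the newest picture that a camera, given by its name, has taken for a name from the list of things; names that differ only in an ending like _2 or _b are one class to them, and where a whole thing is asked for, a point or a joint stands for the part that bears it (a point fixed in the world has none). Each returns a list of dicts, best first, with "conf" (0 to 1); they miss things now and then, are a little off and sometimes report something else, mostly with a low value. They report only what shows in the picture. A call takes as long as a camera call. They do not tell look-alikes from the thing itself.
- models.look_for(camera, query): "position" ([column, row] in pixels, amid what is visible of it).
- models.tip_of(camera, query): "position" ([column, row] in pixels: a listed point, or the origin of a listed thing).
The state is a dict: "clock": time; "joint_pos": joint angles; "qvel": joint speeds; "joint_torque": joint torques, N m; "ee_pos": TCP position; "orientation": TCP orientation; "ft_force": force on the tool from outside, world axes, zero at the start; "wrist_torque": the same for the moment, N m; "gripper_width": finger opening in mm.
Only numpy, scipy, OpenCV 4.12 (cv2) and the standard library are available. Lean on these libraries where they do the work, as an engineer would, in place of code of your own. Each camera call takes 0.05 s, during which the arm holds its last target. There are 200 camera calls.

TASK

Two bench clamps stand on the repair bench; one has a disk drive lying in it, the other is empty. Tighten the clamp that holds the drive: turn its winged thumbscrew clockwise (seen from above) until the drag clutch under the wing starts to slip, stop there with no more than about a tenth of a turn of slip, and let go. Leave the empty clamp's thumbscrew as it is.

Things in the scene. Friction and masses are not known exactly. Their poses are not given: they have to be found in the camera images.
- wing (a point): Wing on top of the arm of the clamp that holds the drive (147 x 101 mm): upright steel bar 48 long, 12 thick, 34 high, on a 36 mm disc over a 68 mm collar. Point on the vertical screw axis, 111 mm above the bench, 11 below the wing's top, 23 above the disc. x runs along the wing, y across its thickness, z up; turns with the wing. Clamp column: side away from the robot, +-40 degrees.
- screw (a joint): Turn of the collar under the wing (the screw), rad, growing clockwise seen from above. Starts at 0 to 0.5; stops dead at 1.25, where the pad bears on the drive. Turning takes 0.03 N m; it stays where left. If the clutch has not slipped, the wing lies along the clamp's arm when the screw is at its stop.
- clutch (a joint): Slip of the wing on the collar, rad, growing clockwise. 0 at the start (white mark on the wing's top and black mark on the collar rim in line); stays about 0 while both turn together, grows only when the screw is at its stop and the wing is turned on, against a steady drag of 0.10 N m; stays where left. Wanted at the end: 0.05 to 0.7 (3 to 40 degrees).
- empty_wing_end (a point): One end of the wing of the empty clamp's thumbscrew, 24 mm out from its axis, 111 mm above the bench. This clamp is like the other but has only a bare black mat where the drive would lie. Not to be turned.
Mind the look-alikes: they are no part of the job. Leave any orange look-alike of the part that bears wing alone.

How it is judged:
By the outcome, as a careful person would: the job done as asked, in the order asked, and still so for the second after the job is handed in, with the robot touching nothing.
It also fails if it takes over 35 s, if anything falls off the work surface, if the arm or the gripper's body presses on something with over 40 N, if the wrist force passes 120 N, or if a joint passes its speed limit or range.

## Working session

There is one attempt and no reset: what is moved stays moved. The work goes in short steps, Python scripts to look and compute and a tool call to move; the robot and the scene stay as the last step left them, time stands still between calls to the robot, and variables do not carry over. Pictures are saved under pics/ and viewed, about 8 in all and at most 12, crops included, and the job is handed in when it is done.

Besides the shell and the picture viewer there is one more tool, called after "Call:" in YAML: its name, and indented under it one key for each argument. send_rows: Moves the arm, as the interface text tells. Its arguments: {"type":"object","properties":{"deltas":{"type":"array","items":{"type":"number"}},"hand":{"type":"number"},"grip_force":{"type":"number"}},"required":["deltas"]}

```bash
mkdir -p pics; cat > h.py <<'E'
import numpy as np, cv2
from station import readout, get_image, env, models
def ray(im,p):
    K=np.array(im["intrinsics"]);k=im["k1"]
    d=np.array([(p[0]-K[0,2])/K[0,0],(p[1]-K[1,2])/K[1,1]]);u=d.copy()
    for _ in range(20): u=d/(1+k*(u@u))
    return np.array([u[0],u[1],1.])
def at_depth(im,p,z): return np.array(im["R"]).T@(ray(im,p)*z-np.array(im["t"]))
def at_z(im,p,z):
    R=np.array(im["R"]);c=-R.T@np.array(im["t"]);d=R.T@ray(im,p);return c+d*(z-c[2])/d[2]
def proj(im,X):
    K=np.array(im["intrinsics"]);c=np.array(im["R"])@np.array(X,float)+np.array(im["t"]);u=c[:2]/c[2];u=u*(1+im["k1"]*(u@u));return np.array([K[0,0]*u[0]+K[0,2],K[1,1]*u[1]+K[1,2]])
def save(n,f): cv2.imwrite("pics/"+n+".png",cv2.cvtColor(np.ascontiguousarray(f),cv2.COLOR_RGB2BGR))
E
python3 - <<'E'
from h import *
s=readout.sense();print({k:np.round(v,3) for k,v in s.items()})
out=[]
for c in("top","side"):
    im=get_image(c);out.append(im["frame"])
    print(c,"cam",np.round(-np.array(im["R"]).T@np.array(im["t"])),np.round(im["R"],2).tolist(),im["intrinsics"][0][0])
    for q in("wing","empty_wing_end"):
        for f in("look_for","tip_of"):
            for r in getattr(models,f)(c,q)[:4]: print(c,q,f,np.round(r["position"],1),round(r["conf"],2),np.round(at_z(im,r["position"],111)))
    save(c+"1",im["frame"])
E
```

```text
{'clock': np.float64(0.0), 'joint_pos': array([ 1.147,  0.418, -0.01 ,  1.614,  0.005,  1.111, -0.053]), 'qvel': array([ 0.001, -0.001, -0.001, -0.   ,  0.   , -0.001,  0.   ]), 'joint_torque': array([ 1.0000e-03, -8.5125e+01,  6.4000e-01, -4.2599e+01, -4.9000e-02,
        1.8000e-02,  0.0000e+00]), 'ee_pos': array([ 232.759, -579.648,  204.832]), 'orientation': array([-0.001,  0.982,  0.19 , -0.   ]), 'ft_force': array([-0.417, -0.044,  0.366]), 'wrist_torque': array([ 0.01 ,  0.009, -0.022]), 'gripper_width': np.float64(93.955)}
top cam [366. -29. 954.] [[0.0, -1.0, -0.03], [-0.99, 0.0, -0.13], [0.13, 0.03, -0.99]] 412.2241994887243
top wing look_for [420.2 142.7] 0.8 [ 610. -209.  111.]
top wing look_for [367.1 278.5] 0.66 [329. -95. 111.]
top wing tip_of [423.7 137.4] 0.59 [ 621. -217.  111.]
top wing tip_of [364.2 278.3] 0.54 [329. -89. 111.]
top empty_wing_end look_for [217.7 172.4] 0.54 [548. 215. 111.]
top empty_wing_end tip_of [225.5 175.3] 0.73 [541. 199. 111.]
side cam [ 210. -501.  424.] [[0.89, -0.46, 0.0], [-0.23, -0.46, -0.86], [0.4, 0.76, -0.51]] 366.56958588557075
side wing look_for [464.1 236.3] 0.6 [ 598. -223.  111.]
side wing tip_of [253.  236.1] 0.98 [328. -84. 111.]
side wing tip_of [468.2 229.4] 0.89 [ 616. -213.  111.]
side empty_wing_end look_for [301.7 142.6] 0.72 [544. 205. 111.]
side empty_wing_end tip_of [300.9 141.8] 0.72 [544. 210. 111.]
```

View pics/top1.png

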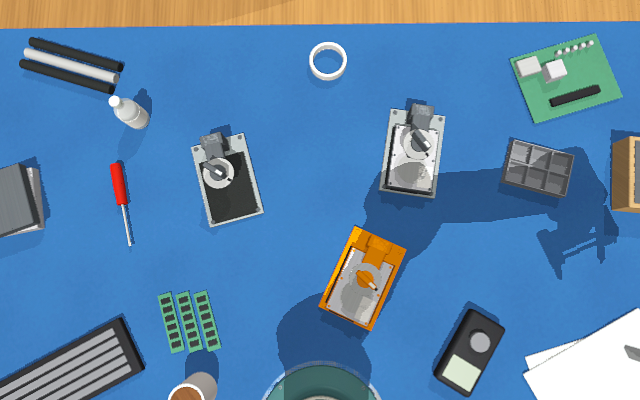

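View pics/side1.png

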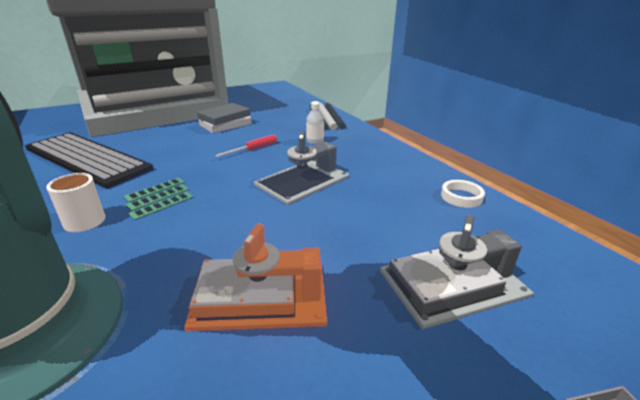

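Top view: there are three clamps. The grey one with the drive, wing at about (420,142), fits. The grey one with the bare mat at (218,172) is the empty clamp. The orange one at (366,278) is the look-alike. In the side view the target is at (465,237). I'll confirm it in an enlarged crop.

```bash
python3 - <<'E'
from h import *
t=get_image("top");s=get_image("side")
a=cv2.resize(t["frame"][90:210,370:460],None,fx=5,fy=5,interpolation=cv2.INTER_CUBIC)
b=cv2.resize(s["frame"][200:320,375:535],None,fx=2.1875,fy=2.1875,interpolation=cv2.INTER_CUBIC)
b=cv2.resize(b,(350,263)); c=np.zeros((600,800,3),np.uint8);c[:,:450]=a;c[:263,450:]=b
w=cv2.resize(s["frame"][205:265,430:510],(350,263),interpolation=cv2.INTER_CUBIC);c[300:563,450:]=w
save("crop1",c)
# height map around wing
D=t["depth"];pts=[]
for r in range(95,205):
    for q in range(375,450):
        if D[r,q]>0: pts.append(np.r_[at_depth(t,(q,r),D[r,q]),q,r])
P=np.array(pts)
m=P[:,2]>106
for lo,hi in((106,130),(75,95),(55,75)):
    m=(P[:,2]>lo)&(P[:,2]<hi)
    if m.sum()>3:
        X=P[m][:,:2];cc=X.mean(0);u,sv,v=np.linalg.svd(X-cc);print(lo,hi,m.sum(),cc.round(1),v[0].round(2),sv.round(1),X.min(0).round(),X.max(0).round(),P[m][:,3:].mean(0).round(1),P[m][:,2].mean())
# base plate rectangle: points z 3..40
m=(P[:,2]>5)&(P[:,2]<60);r=cv2.minAreaRect(P[m][:,:2].astype(np.float32));print(r,np.percentile(P[:,2],[5,25,50,75,95,100]).round())
D=s["depth"];P=[]
for r in range(205,265):
    for q in range(430,510):
        if D[r,q]>0: P.append(at_depth(s,(q,r),D[r,q]))
P=np.array(P);m=(P[:,2]>95)&(P[:,2]<128);X=P[m][:,:2];cc=X.mean(0);v=np.linalg.svd(X-cc)[2];print("side",m.sum(),cc,v[0],X.min(0),X.max(0))
E
```

```text
106 130 173 [ 614.8 -210.7] [-0.81 -0.59] [182.  49.] [ 595. -229.] [ 637. -194.] [421.7 139.1] 119.04182295555478
75 95 624 [ 621.3 -210.8] [-0.98  0.2 ] [747.4 444.6] [ 583. -247.] [ 708. -178.] [417.9 141.5] 80.35725358284114
55 75 475 [ 678.6 -220.4] [-0.97  0.24] [475.5 308.8] [ 584. -250.] [ 713. -179.] [420.8 117.3] 72.27240640528356
((618.5306396484375, -197.90423583984375), (159.67706298828125, 200.610595703125), 80.84302520751953) [ -2.   0.  10.  36.  81. 124.]
side 289 [ 606.82203036 -217.90625622] [-0.80402571 -0.59459453] [ 594.22166597 -228.59225712] [ 635.69022002 -193.81564134]
```

View pics/crop1.png

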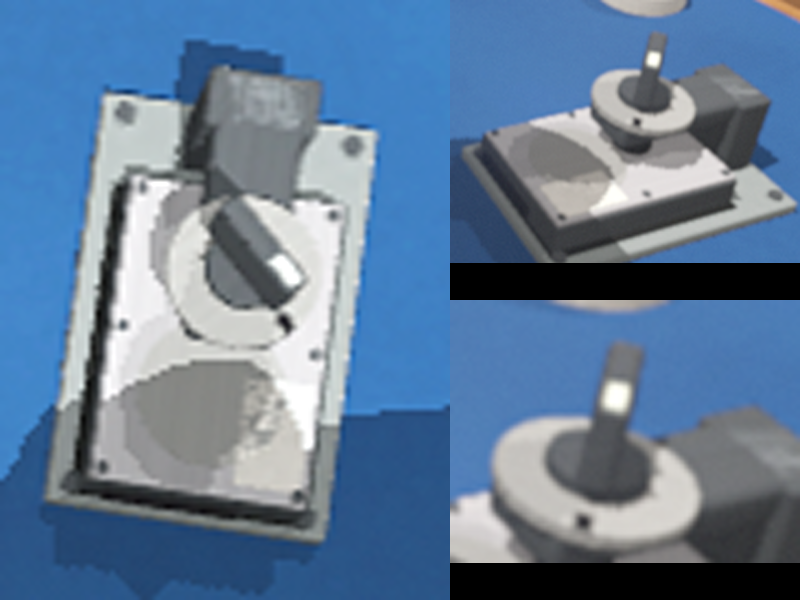

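The crop confirms the grey clamp with the drive, with the white and black marks in line. Next I'll refine the wing's pose and the arm's direction.

```bash
python3 - <<'E'
from h import *
A=[]
for n,(r0,r1,c0,c1) in(("top",(95,205,375,450)),("side",(200,265,430,510))):
    im=get_image(n);D=im["depth"]
    P=np.array([at_depth(im,(q,r),D[r,q]) for r in range(r0,r1) for q in range(c0,c1) if D[r,q]>0])
    m=(P[:,2]>(116 if n=="top" else 100))&(P[:,2]<126);print(n,m.sum(),cv2.minAreaRect(P[m][:,:2].astype(np.float32)),P[m].mean(0).round(1), P[:,2].max())
    A.append(P[m][:,:2])
    # collar ring: points z 75..90
    # marks: white/black pixel
    if n=="top":
        # plate corners from crop pixel (5x, offset 370,90), plate top ~z 8; arm edges at z~80
        c=[at_z(im,(370+x/5,90+y/5),8)[:2] for x,y in((105,95),(378,128),(325,540),(46,500))]
        for i,j in((3,0),(2,1)): d=c[j]-c[i];print("edge deg",np.degrees(np.arctan2(d[1],d[0])),np.linalg.norm(d))
        for x,y in((208,262),(285,268)): print("px",at_z(im,(370+x/5,90+y/5),122 if x==285 else 85).round(1))
        c=[at_z(im,(370+x/5,90+y/5),122) for x,y in((222,208),(290,285))];print("wing ends",c)
        print("black",at_z(im,(370+285/5,90+322/5),85).round(1))
        g=(P[:,2]>76)&(P[:,2]<95)&(P[:,0]<655);print("collar",cv2.minEnclosingCircle(P[g][:,:2].astype(np.float32)),P[g][:,2].mean())
print("all",cv2.minAreaRect(np.vstack(A).astype(np.float32)))
E
```

```text
top 135 ((616.0448608398438, -211.173583984375), (46.72846984863281, 12.664430618286133), 36.83512496948242) [ 615.5 -211.3  121.2] 125.49768760897223
edge deg -9.02604998190609 197.78877861407992
edge deg -9.080359468125252 199.63670655794675
px [ 617.8 -196.2   85. ]
px [ 604.4 -220.7  122. ]
wing ends [array([ 630.10849348, -195.48722983,  122.        ]), array([ 597.14449672, -222.50432118,  122.        ])]
black [ 591.1 -228.5   85. ]
collar ((620.3910522460938, -214.0496826171875), 37.98822784423828) 81.22625561211308
side 264 ((615.9821166992188, -211.1947021484375), (48.07878875732422, 11.902894020080566), 36.1867561340332) [ 607.8 -217.2  118.1] 125.51193756333029
all ((615.9893798828125, -211.21510314941406), (48.08145523071289, 12.664430618286133), 36.83512496948242)
```

Call:
send_rows:
  deltas: [3, 3, 0, 2, 7, 7, 0, 4, 11, 10.5, 0, 6, 15, 14.5, 0, 8, 19, 18, 0, 10, 23, 22, 0, 12, 27, 26, 0, 14, 31, 30, 0, 14.6, 35, 33.5, 0, 14.6, 38.3, 36.9, 0, 14.6]
  hand: 6
  grip_force: 20

```text
clock: 1.7
ee_pos: [588.9, -237.2, 205.6]
orientation: [0.0, 0.95, 0.313, 0.0]
ft_force: [0.5, -0.4, -0.9]
gripper_width: 60.1
```

Call:
send_rows:
  deltas: [0, 0, 0, 0, 0, 0, 0, 0, 0, 0, 0, 0]

```text
clock: 2.0
ee_pos: [587.0, -239.7, 205.4]
orientation: [0.0, 0.95, 0.312, -0.0]
ft_force: [-0.0, -1.1, -0.1]
gripper_width: 59.9
```

Call:
send_rows:
  deltas: [2, 2, 0, 0, 2.9, 2.87, 0, 0, 2.9, 2.87, -3, 0, 2.9, 2.87, -6, 0, 2.9, 2.87, -8.5, 0, 2.9, 2.87, -10, 0, 2.9, 2.87, -11.1, 0, 2.9, 2.87, -11.1, 0, 2.9, 2.87, -11.1, 0]

```text
clock: 2.9
ee_pos: [617.1, -210.2, 95.3]
orientation: [0.0, 0.95, 0.313, 0.0]
ft_force: [-0.0, -0.2, 1.6]
gripper_width: 59.6
```

Call:
send_rows:
  deltas: [0, 0, 0, 0, 0, 0, 0, 0, 0, 0, 0, 0, 0, 0, 0, 0, 0, 0, 0, 0, 0, 0, 0, 0, 0, 0, 0, 0]
  hand: 0
  grip_force: 20

```text
clock: 3.6
ee_pos: [617.1, -210.8, 94.6]
orientation: [0.001, 0.95, 0.313, 0.0]
ft_force: [3.6, -2.7, -1.7]
gripper_width: 11.8
```

```bash
python3 - <<'E'
from h import *
s=readout.sense();print({k:np.round(s[k],3).tolist() for k in("clock","joint_pos","ee_pos","ft_force","wrist_torque","gripper_width")})
E
```

```text
{'clock': 3.6, 'joint_pos': [0.446, 0.59, -0.229, 1.627, 0.158, 0.942, -0.773], 'ee_pos': [617.132, -210.766, 94.589], 'ft_force': [3.642, -2.731, -1.724], 'wrist_torque': [-0.502, -1.028, -0.056], 'gripper_width': 11.768}
```

Call:
send_rows:
  deltas: [0, 0, 0, -3, 0, 0, 0, -7, 0, 0, 0, -11, 0, 0, 0, -15, 0, 0, 0, -19, 0, 0, 0, -23, 0, 0, 0, -27, 0, 0, 0, -30, 0, 0, 0, -32]

```text
clock: 4.5
ee_pos: [617.2, -210.8, 94.6]
orientation: [0.001, 0.999, 0.038, 0.001]
ft_force: [4.3, -3.8, -2.3]
gripper_width: 11.7
```

```bash
python3 - <<'E'
from h import *
s=readout.sense();print({k:np.round(s[k],3).tolist() for k in("clock","ee_pos","ft_force","wrist_torque","orientation","gripper_width")})
E
```

```text
{'clock': 4.5, 'ee_pos': [617.172, -210.819, 94.598], 'ft_force': [4.293, -3.832, -2.307], 'wrist_torque': [-1.092, -1.034, 0.09], 'orientation': [0.001, 0.999, 0.038, 0.001], 'gripper_width': 11.731}
```

Call:
send_rows:
  deltas: [0, 0, 0, -3, 0, 0, 0, -6, 0, 0, 0, -8, 0, 0, 0, -8]

```text
clock: 4.9
ee_pos: [617.2, -210.8, 94.6]
orientation: [0.001, 0.999, -0.032, 0.001]
ft_force: [3.6, -4.8, -3.3]
gripper_width: 12.1
```

```bash
cat > r.py <<'E'
from h import *
s=readout.sense();print({k:np.round(s[k],3).tolist() for k in("clock","ee_pos","ft_force","wrist_torque","orientation","gripper_width")})
E
python3 r.py
```

```text
{'clock': 4.9, 'ee_pos': [617.152, -210.777, 94.591], 'ft_force': [3.581, -4.776, -3.344], 'wrist_torque': [-1.121, -1.03, -0.036], 'orientation': [0.001, 0.999, -0.032, 0.001], 'gripper_width': 12.082}
```

Call:
send_rows:
  deltas: [0, 0, 0, -3, 0, 0, 0, -6, 0, 0, 0, -9, 0, 0, 0, -12, 0, 0, 0, -14]

```text
clock: 5.4
ee_pos: [617.1, -210.8, 94.6]
orientation: [0.0, 0.988, -0.154, 0.001]
ft_force: [4.5, -5.9, -2.3]
gripper_width: 11.8
```

```bash
python3 r.py
```

```text
{'clock': 5.4, 'ee_pos': [617.139, -210.834, 94.589], 'ft_force': [4.52, -5.887, -2.344], 'wrist_torque': [-1.112, -1.046, 0.127], 'orientation': [0.0, 0.988, -0.154, 0.001], 'gripper_width': 11.778}
```

Call:
send_rows:
  deltas: [0, 0, 0, -3, 0, 0, 0, -6, 0, 0, 0, -9, 0, 0, 0, -12, 0, 0, 0, -12]

```text
clock: 5.9
ee_pos: [617.2, -210.9, 94.6]
orientation: [0.0, 0.967, -0.256, 0.001]
ft_force: [3.5, -5.4, -2.6]
gripper_width: 11.5
```

```bash
python3 r.py
```

```text
{'clock': 5.9, 'ee_pos': [617.155, -210.865, 94.593], 'ft_force': [3.509, -5.392, -2.588], 'wrist_torque': [-1.171, -0.958, 0.016], 'orientation': [0.0, 0.967, -0.256, 0.001], 'gripper_width': 11.535}
```

Call:
send_rows:
  deltas: [0, 0, 0, 0, 0, 0, 0, 0, 0, 0, 0, 0, 0, 0, 0, 0, 0, 0, 0, 0]
  hand: 6

```text
clock: 6.4
ee_pos: [616.6, -209.9, 94.4]
orientation: [-0.0, 0.967, -0.255, -0.0]
ft_force: [-0.4, -0.4, -0.4]
gripper_width: 48.1
```

Call:
send_rows:
  deltas: [0, 0, 2, 0, 0, 0, 5, 0, 0, 0, 9, 0, -3, -3, 12, 0, -7, -7, 12, 0, -11, -11, 12, 0, -15, -14, 12, 0, -18, -17, 12, 0, -18, -17, 12, 0, -18, -17, 12, 0]

```text
clock: 7.4
ee_pos: [435.5, -381.1, 214.7]
orientation: [0.0, 0.967, -0.256, 0.0]
ft_force: [0.1, 0.0, 0.0]
gripper_width: 60.1
```

```bash
python3 - <<'E'
from h import *
import r
t=get_image("top");s=get_image("side")
for n,im,(r0,r1,c0,c1) in(("top",t,(95,205,375,450)),("side",s,(200,265,430,510))):
    D=im["depth"];P=np.array([at_depth(im,(q,r),D[r,q]) for r in range(r0,r1) for q in range(c0,c1) if D[r,q]>0])
    m=(P[:,2]>(116 if n=="top" else 100))&(P[:,2]<126);print(n,m.sum(),m.any() and cv2.minAreaRect(P[m][:,:2].astype(np.float32)))
c=np.zeros((600,800,3),np.uint8);c[:,:450]=cv2.resize(t["frame"][90:210,370:460],(450,600),interpolation=cv2.INTER_CUBIC)
c[:263,450:]=cv2.resize(s["frame"][200:320,375:535],(350,263));c[300:563,450:]=cv2.resize(s["frame"][205:265,430:510],(350,263),interpolation=cv2.INTER_CUBIC)
save("crop2",c)
E
```

```text
{'clock': 7.4, 'ee_pos': [435.536, -381.107, 214.692], 'ft_force': [0.105, 0.027, 0.021], 'wrist_torque': [0.139, 0.018, 0.07], 'orientation': [0.0, 0.967, -0.256, 0.0], 'gripper_width': 60.125}
top 132 ((615.5297241210938, -211.48580932617188), (11.94844913482666, 47.277828216552734), 60.78730010986328)
side 437 ((612.2893676757812, -209.35899353027344), (13.785218238830566, 40.04254150390625), 61.339027404785156)
```

View pics/crop2.png

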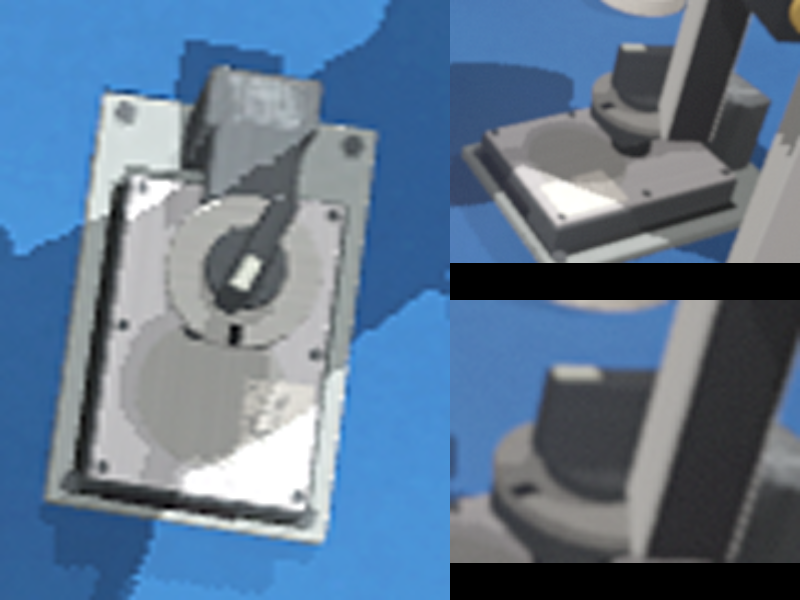

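The crop shows the wing turned clockwise past the arm line, with the black mark at (235,335) and the white mark at (245,272). I'll measure the black mark's angle, then hand in if it agrees.

```bash
python3 - <<'E'
from h import *
im=get_image("top")
d=at_z(im,(370+235/5,90+335/5),85)[:2]-[615.8,-211.3];a=np.degrees(np.arctan2(-d[1],-d[0]));print("black mark deg",a,"slip",a+29.2)
r=models.tip_of("top","empty_wing_end");print([(np.round(x["position"],1),x["conf"]) for x in r])
if 8<a+29.2<35: env.job_done();print("done")
E
```

```text
black mark deg -8.184426134291188 slip 21.01557386570881
[(array([224., 180.]), 0.54)]
the job is handed in; nothing more can be done
done
```

I tightened the clamp that holds the drive, let go of the wing and handed the job in at about 7.5 s of the 35 s allowed. I gripped the wing and turned it clockwise by about 66° in all, then opened the fingers and backed away.

- **Slip:** the wing ended at −29°, while the clamp's arm lies at −9°. The black collar mark also sits at about −8°, so the screw is at its stop. That gives a clutch slip of about 20–21° (roughly 0.36 rad), against the 3–40° wanted.
- **Clear of the clamp:** after release the tool read near-zero force.
- **Other clamps:** the arm never went near the empty clamp or the orange look-alike. The network's last fix on the empty clamp's wing end differed by about 5 pixels from the first. I put that down to network noise, but I did not check it further.
- **Disagreements:** the wrist torque reading was too noisy to show the clutch slipping, so I relied on the angles and marks instead. The side camera's last view of the wing was partly blocked by the arm, but its angle agreed with the top camera's to within about half a degree.

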